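Dim-set and switch on the microscope lamp

TASK

Set the microscope lamp's controller: with a fingertip against the lug on its dial, push the dial round clockwise (seen from above) exactly four clicks from where it stands, feeling each click and never going past the fourth; push, do not pinch the lug. Then, with the dial set, press the round button beside it fully down with a fingertip and let it come up again. Leave the loose things around the controller where they stand.

Things in the scene. Friction and masses are not known exactly. Their poses are not given: they have to be found in the camera images.
- lamp_unit: grey box-shaped lamp controller, fixed to the desk, 150 (x) x 240 (y) x 55 (z) mm; origin at the centre of its underside on the desk. On its flat top stand the dial (towards its +y end) and one push button (towards its -y end).
- dial_centre (a point): point on the dial's upright turning axis, at the flat top face of the dial's disc. The disc is 96 mm across and 12 mm thick, its top face 73 mm above the desk and flat and empty but for the lug. Round it lies a fixed black plate, 120 mm across, top face 60 mm above the desk, with ten white marks 30 degrees apart, one for each click-stop.
- lug (a point): centre of the finger lug, an upright block on the disc near its rim that turns with it: 20 mm long radially (from 26 to 46 mm from the axis), 14 mm thick along the direction of turning, 24 mm tall (top 97 mm above the desk; the point is half-way up, 12 mm above the disc, 36 mm from the axis). It is the dial's pointer; its counter-clockwise face is the one to push on.
- dial (a joint): angle of the dial in rad, 0 at the start (in a click-stop), growing clockwise seen from above. Click-stops every 0.5236 rad (30 degrees), end stops at -1.047 and +3.665 rad. Moving out of a stop takes at most about 0.12 N m plus 0.012 N m of friction (about 4 N on the lug), highest a quarter of the way; past half-way the dial snaps forward by itself into the next stop and stays centred there.
- lamp_button_top (a point): centre of the top of the round push button, cap 28 mm across, pressed straight down; lower than the dial's disc.
- lamp_button (a joint): travel of the push button in m: 0 up, 0.006 fully down; a spring, about 5 N fully down.
- oil_bottle: small brown bottle with a dark cap, 25 mm across, 56 mm tall; loose bystander, origin at the centre of its underside
- glass_box: clear open square box, 38 x 38 x 21 mm; loose bystander, origin at the centre of its underside
- lens_can: upright can with a dark foot and clear hood, 39 mm across, 66 mm tall; loose bystander, origin at the centre of its underside
- weight_box: closed brown case, 50 x 100 x 37 mm; loose bystander, origin at the centre of its underside
- sample_vial: thin upright glass vial with a ribbed cap, 19 mm across, 58 mm tall; loose bystander, origin at the centre of its underside
- tissue_pack: flat packet, 55 x 85 x 10 mm; loose bystander, origin at the centre of its underside

How it is judged (in metres and radians):
On the way, in this order (a step that is already met when the one before it is completed fails the run):
1. the dial rests in the fourth click-stop clockwise from its start (value of joint dial between 1.964 and 2.224 rad and velocity of joint dial between -0.1 and 0.1 rad/s), for 0.2 s.
2. the button is pressed fully down (value of joint lamp_button above 0.005 m), for 0.04 s.
At the end, for the whole second after the job is handed in: the dial rests in the fourth click-stop clockwise from its start (2.094 rad within 0.10 rad), the button has been pressed fully (over 5 of its 6 mm) after that and is up again (within 1 mm), and every loose thing is within 20 mm of where it stood (value of joint dial between 1.994 and 2.194 rad and value of joint lamp_button below 0.001 m and distance of each of oil_bottle, glass_box, lens_can, weight_box, sample_vial, tissue_pack from where it was at the start of the episode below 0.02 m); the robot touches nothing.
It fails at once if the dial goes past the fourth click, half-way or more towards the fifth (value of joint dial above 2.382 rad).
It fails at once if the button is pressed (over 4 mm) while the dial is not at the fourth click-stop (value of joint lamp_button above 0.004 m and not (value of joint dial between 1.894 and 2.294 rad)).
It fails at once if the lug is pinched: the fingers press on its clockwise and its counter-clockwise half at once, over 3 N each (contact force between each of lug_rear, lug_front and the fingers above 3 N).
It fails at once if a loose thing is moved more than 20 mm, lifted or knocked over (distance of any of oil_bottle, glass_box, lens_can, weight_box, sample_vial, tissue_pack from where it was at the start of the episode above 0.02 m or angle between any of oil_bottle, glass_box, lens_can, weight_box, sample_vial, tissue_pack's own z axis and vertical above 0.5 rad).
It also fails if it takes over 61 s, if anything falls off the work surface, if the arm or the gripper's body presses on something with over 40 N, if the wrist force passes 120 N, or if a joint passes its speed limit or range.

ROBOT

A 6-joint arm with a two-finger parallel gripper is mounted at the origin on a cart in front of the work surface, level with it; the furniture and walls round the work are solid. World frame = base frame: x ahead of the robot, y to its left, z up, the work surface at z = 0. Lengths are in mm, angles in rad, forces in N, time in s.
With the tool pointing down it reaches from about 400 to 825 mm from the base axis. Payload 7 kg.
Tool frame: the origin (TCP) lies at the very end of the fingers, on their centre line; the grasp point (between the pads) lies 19 mm behind it; z points along the fingers, y is the line along which they close (so a half turn about z gives the same grasp; the last joint's range is limited). The gripper opens to 88 mm and grips with 3 to 60 N. Pads are 19 mm wide; open, the fingers measure 130 mm over their backs; the gripper's body (78 mm by 193 mm) begins 47 mm behind the grasp point.
Start: joints at [-1.057, 0.359, 0.012, 0, -1.224, -0.288], TCP at [151.098, -657.849, 226.561] pointing down, gripper open.
Joint ranges: [-3.07, 3.07], [-1.43, 2.12], [-1.02, 1.25], [-3.03, 1.67], [-3.05, -0], [-3.03, 3.03]. Speed limits (rad/s): [2.39, 2.39, 3.01, 3.14, 3.14, 3.14].

INTERFACE

Orientations are given as a unit quaternion [x, y, z, w].
In Python, from plant import bot gives the robot as it stands. Calls block until the motion is done:
- bot.move_ptp(position, orientation): joint-space move of the TCP to a pose.
- bot.line_to(position, velocity=150, ori=None): straight line of the TCP; ori=None keeps the orientation; velocity is the mean speed in mm/s.
- bot.move_joints(angles): joint-space move.
- bot.move_gripper(opening, force=None): finger opening in mm; force is the grip in N (None keeps the last); returns when the fingers have stopped.
- bot.pause(seconds).
- bot.solve_ik(position, orientation): joint angles nearest the present ones, or None.
- bot.read_state(): the state.
- bot.camera(name): name is "side" or "top" or "wrist"; returns the picture (480x640x3 uint8, red, green, blue); there is no depth.
- bot.get_calibration(name): a dict with "fx", "fy", "cx", "cy" (pixels), "distortion" ([k1, k2, p1, p2, k3] as OpenCV has them; the pictures are not rectified), "view" (4x4, takes a point from world to camera coordinates); the wrist camera has in their place "T_tool_cam" (4x4, takes a point from camera to tool coordinates, whose origin is the TCP and whose axes are the flange's). Camera axes: x right, y up, looking along -z (the intrinsics and any distortion apply to the point x, -y, -z); pixel columns grow to the right and rows downward; lengths in mm; the calibration is good to about 2 mm. A picture is of the moment at which its call begins: read the wrist's pose just before it. get_calibration takes no time and is no camera call.
A pose or a line that the arm cannot do raises bot.Unreachable and nothing moves.
- bot.close_job(): hands the job in; it is judged then, once.
The state is a dict: "t": time; "joint_pos": joint angles; "qvel": joint speeds; "tau": joint torques, N m; "tcp_pos": TCP position; "eef_rot": TCP orientation; "contact_force": force on the tool from outside, world axes, zero at the start; "moment": the same for the moment, N m; "width": finger opening in mm; "finger_force": force on a finger pad.
Only numpy, scipy, OpenCV 4.12 (cv2) and the standard library are available. Lean on these libraries where they do the work, as an engineer would, in place of code of your own. Each camera call takes 0.05 s, during which the arm holds its last target. There are 200 camera calls.

## Working session

There is one attempt and no reset: what is moved stays moved. The work goes in short steps, each a Python script; the robot and the scene stay as the last script left them, time stands still between calls to the robot, and variables do not carry over. Pictures are saved under pics/ and viewed, at most 10 in all, crops included, and the job is handed in when it is done.

```bash
mkdir -p pics; ls; python3 - <<'E'
from plant import bot
import cv2
for n in("top","side"):
    cv2.imwrite(f"pics/{n}0.png",bot.camera(n)[...,::-1])
    c=bot.get_calibration(n); print(n,c)
print(bot.get_calibration("wrist")); s=bot.read_state(); print(s)
E
```

```text
pics
top {'fx': 435.2753735327238, 'fy': 435.2753735327238, 'cx': 320.10405140713175, 'cy': 242.31545319686347, 'distortion': array([0.01371604, 0.        , 0.        , 0.        , 0.        ]), 'view': array([[-1.56206890e-04, -9.99894136e-01, -1.45496693e-02,
         1.00863545e+01],
       [ 9.96780168e-01, -1.32231991e-03,  8.01719940e-02,
        -5.69090233e+02],
       [-8.01827460e-02, -1.44902984e-02,  9.96674851e-01,
        -8.67185529e+02],
       [ 0.00000000e+00,  0.00000000e+00,  0.00000000e+00,
         1.00000000e+00]])}
side {'fx': 525.9626373894552, 'fy': 525.9626373894552, 'cx': 320.5928900759534, 'cy': 240.26873289858878, 'distortion': array([0.00201249, 0.        , 0.        , 0.        , 0.        ]), 'view': array([[-8.50948222e-01, -5.24630029e-01, -2.55040419e-02,
         4.98550927e+02],
       [ 1.89558203e-01, -3.52021637e-01,  9.16596124e-01,
        -1.83508289e+02],
       [-4.89851826e-01,  7.75141342e-01,  3.99000112e-01,
        -6.63157673e+02],
       [ 0.00000000e+00,  0.00000000e+00,  0.00000000e+00,
         1.00000000e+00]])}
{'fx': 386.5520
[... 526 characters left out ...]
00]])}
{'t': 0.1, 'joint_pos': array([-1.05689255e+00,  3.59328153e-01,  1.11163770e-02, -3.04920123e-04,
       -1.22410345e+00, -2.88065028e-01]), 'qvel': array([-0.0009417 , -0.0016788 ,  0.00186649,  0.00184313,  0.00065503,
       -0.0005322 ]), 'tau': array([-2.96135586e-03, -5.84165668e+01,  2.93752956e+01,  7.01543793e+00,
        1.02065282e-02, -5.99371629e-05]), 'tcp_pos': array([ 150.98989792, -657.42725333,  225.69385259]), 'eef_rot': array([-1.12627943e-01,  9.93636930e-01,  7.55158942e-04, -1.64452596e-04]), 'contact_force': array([ 0.08462977, -0.24212169,  0.004518  ]), 'moment': array([ 0.0122755 ,  0.00768514, -0.02783116]), 'finger_force': 0.0, 'width': 87.75816816147878}
```

View pics/top0.png

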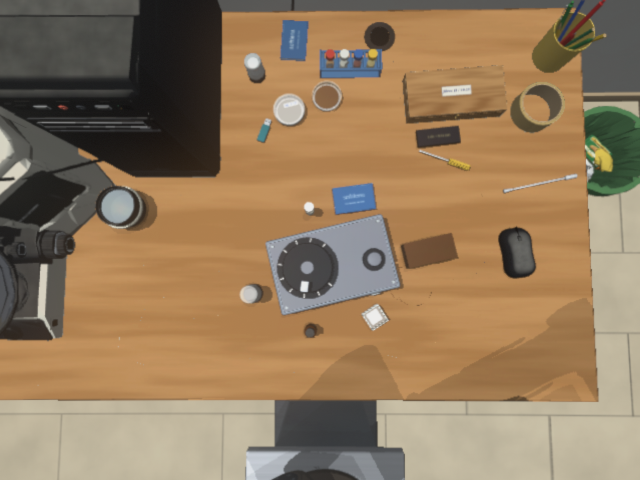

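View pics/side0.png

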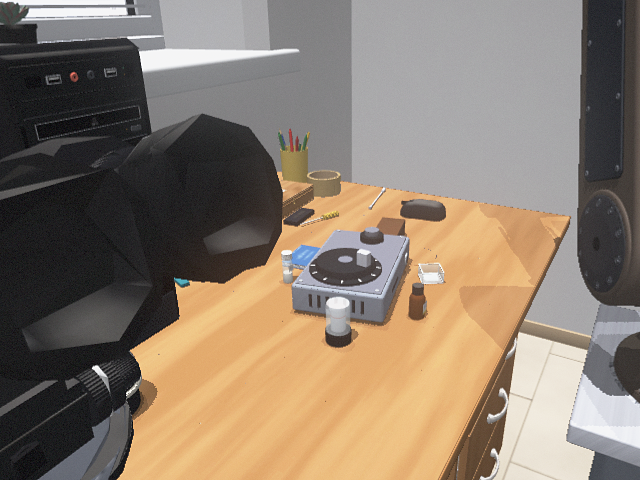

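```bash
python3 - <<'E'
import cv2
i=cv2.imread("pics/top0.png")[180:345,230:410]
cv2.imwrite("pics/top0c.png",cv2.resize(i,None,fx=3.6,fy=3.6,interpolation=cv2.INTER_CUBIC))
E
cat > h.py <<'E'
import numpy as np, cv2
from plant import bot
def ray(cal,uv,V=None):
    K=np.array([[cal["fx"],0,cal["cx"]],[0,cal["fy"],cal["cy"]],[0,0,1]])
    p=cv2.undistortPoints(np.array([[uv]],float),K,cal["distortion"])[0,0]
    T=np.linalg.inv(cal["view"]) if V is None else V
    return T[:3,3],T[:3,:3]@np.array([p[0],-p[1],-1])
def at_z(cal,uv,z,V=None):
    o,d=ray(cal,uv,V); return o+d*(z-o[2])/d[2]
E
```

```text
(no output)
```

View pics/top0c.png

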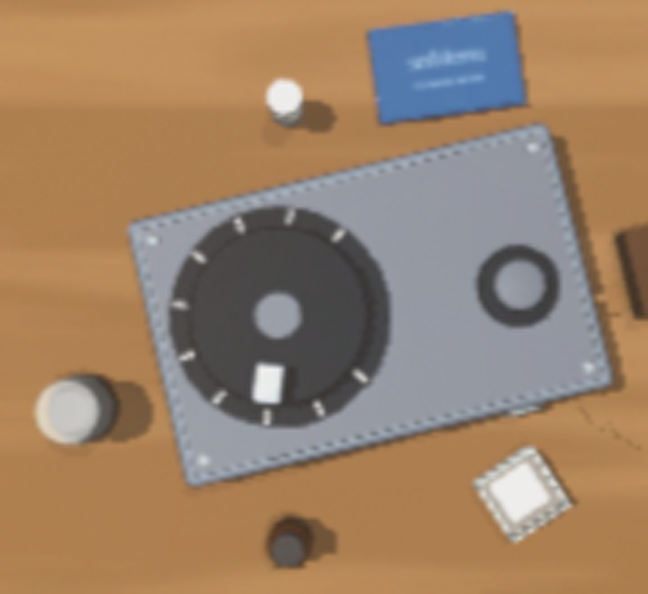

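```bash
python3 - <<'E'
from h import *
c=bot.get_calibration("top")
P=lambda u,v,z:at_z(c,(u/3.6+230-.36,v/3.6+180-.36),z)
D=P(278,315,73);L=P(268,384,97);R=P(280.5,317,60);B=P(519,285,65)
print(D,R,L,B)
C=[P(*q,55) for q in[(130,226),(547,126),(611,383),(191,485)]]
print(C,np.mean(C,0),[np.linalg.norm(C[i]-C[i-1]) for i in range(4)])
print("r",np.linalg.norm((L-D)[:2]),"ang",np.degrees(np.arctan2(*(L-D)[1::-1])))
e=C[0]-C[1];print("yaw +y dir",np.degrees(np.arctan2(e[1],e[0])))
for n,q in dict(can=(68,410,66),vial=(284,97,58),oil=(289,548,56),glass=(522,492,10),wb=(620,230,37)).items():print(n,P(*q))
for m in [(266,417),(319,409),(361,376),(219,398),(187,356),(180,304),(199,257),(239,225),(290,216),(338,234)]:
  q=P(*m,60)-R;print(np.round(np.degrees(np.arctan2(q[1],q[0])),1),np.round(np.hypot(q[0],q[1]),1),end="; ")
E
```

```text
[517.24986634  34.39038069  73.        ] [516.46999754  33.61656793  60.        ] [481.09985801  38.39672975  97.        ] [533.50946492 -95.03418037  65.        ]
[array([566.45673021, 116.5101001 ,  55.        ]), array([ 621.22971222, -112.33144888,   55.        ]), array([ 480.84299588, -145.2720681 ,   55.        ]), array([425.9148253 ,  82.04743506,  55.        ])] [523.6110659  -14.76149546  55.        ] [np.float64(144.70557114223604), np.float64(235.3051935144311), np.float64(144.19956490373062), np.float64(233.86162670408783)]
r 36.371333968443224 ang 173.6759636147805
yaw +y dir 103.46045667327354
can [466.60695426 147.27472181  66.        ]
vial [637.19976665  32.03861072  58.        ]
oil [392.52442067  28.93573986  56.        ]
glass [ 418.42453948 -101.48805244   10.        ]
wb [ 565.30609464 -154.5283512    37.        ]
171.9 54.4; -157.1 53.8; -126.2 53.9; 142.8 54.8; 112.6 54.8; 82.6 55.0; 53.7 55.1; 24.4 55.0; -5.3 55.2; -34.7 54.8;
```

```bash
cat >> h.py <<'E'
def down(psi):  # tool pointing down, tool x at world angle psi (deg)
    a=np.radians(psi)/2; return [np.cos(a),np.sin(a),0,0]
def tool_pose():
    from scipy.spatial.transform import Rotation as Ro
    s=bot.read_state(); T=np.eye(4); T[:3,:3]=Ro.from_quat(s["eef_rot"]).as_matrix(); T[:3,3]=s["tcp_pos"]; return T
E
python3 - <<'E'
from h import *
bot.move_ptp([500,20,230],down(193)); print(bot.read_state()["t"])
bot.move_gripper(0)
T=tool_pose(); cv2.imwrite("pics/w1.png",bot.camera("wrist")[...,::-1]); np.save("T1.npy",T)
s=bot.read_state(); print(s["t"],s["joint_pos"],s["tcp_pos"],s["contact_force"],s["width"])
E
```

```text
2.7917
4.2667 [ 4.33334798e-01  6.61277279e-02 -3.58579058e-01  4.74249053e-06
 -1.14601657e+00 -1.77722021e+00] [500.012005    20.00203315 230.01688297] [-0.40048666 -0.36526343  0.65732434] 0.8016644421577371
```

View pics/w1.png

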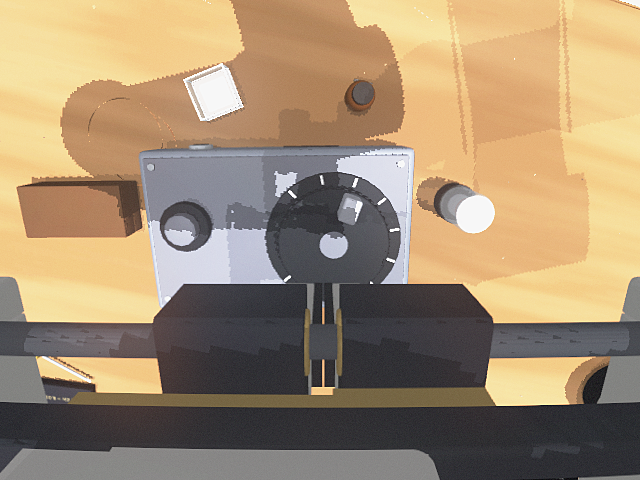

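```bash
python3 - <<'E'
from h import *
c=bot.get_calibration("wrist"); T=np.load("T1.npy"); V=T@c["T_tool_cam"]
for n,uv,z in [("D",(333.5,246),73),("Btn70",(180,232),70),("ring55",(186,227),55),("ring65",(186,227),65)]: print(n,at_z(c,uv,z,V))
ti=np.linalg.inv(c["T_tool_cam"])
for z in (0,-19,-40,-66):
  for y in(-21,0,21):
    p=(ti@[0,y,z,1]); print(z,y,c["cx"]+c["fx"]*p[0]/-p[2],c["cy"]-c["fy"]*p[1]/-p[2])
i=cv2.imread("pics/w1.png")[150:300,140:420]
cv2.imwrite("pics/w1c.png",cv2.resize(i,None,fx=2.8,fy=2.8,interpolation=cv2.INTER_CUBIC))
E
```

```text
D [519.02568123  34.07549772  73.        ]
Btn70 [537.28344968 -96.92501274  70.        ]
ring55 [536.67273447 -96.92593766  55.        ]
ring65 [533.36113636 -93.91830247  65.        ]
0 -21 275.230499446593 303.02103360536614
0 0 322.0568835118548 303.00296980599387
0 21 368.88843906666017 302.98490401166197
-19 -21 269.62102276671874 323.6855384025411
-19 0 321.9566838954197 323.6666244859953
-19 21 374.2988050689105 323.647708234813
-40 -21 261.6558557896542 353.0280672338653
-40 0 321.8144033817881 353.0084074785825
-40 21 381.9814867471896 352.9887449338172
-66 -21 247.74590527350068 404.27032307580674
-66 0 321.5659258482726 404.2506590058778
-66 21 395.398799604253 404.23099151213717
```

View pics/w1c.png

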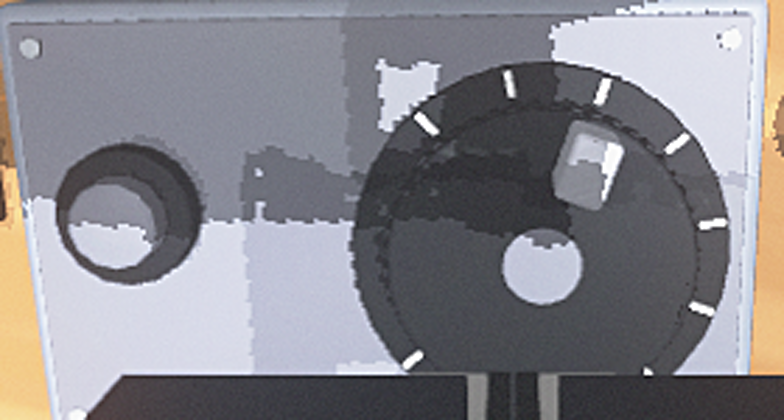

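```bash
cat >> h.py <<'E'
D=np.array([518.,34.2]); PHI0=173.5
def arc(th,s,z=81.,r=36.):  # th: deg clockwise from start lug angle; s: TCP distance behind lug mid-plane
    p=np.radians(PHI0-th); u=np.array([np.cos(p),np.sin(p)]); t=np.array([np.sin(p),-np.cos(p)])
    return [*(D+r*u-s*t),z],down(PHI0-th+90),t
E
python3 - <<'E'
from h import *
for th in (0,30,60,90,115): p,q,_=arc(th,17); print(th,np.round(p),bot.solve_ik(p,q))
p,q,t=arc(0,30,130)
bot.move_ptp(p,q)
print(bot.read_state()["t"],bot.read_state()["joint_pos"])
bot.line_to(arc(0,30)[0],80); bot.pause(.3)
f0=[]
for _ in range(5): bot.pause(.02); f0.append(bot.read_state()["contact_force"])
f0=np.mean(f0,0); np.save("f0.npy",f0)
s=30.
while s>9:
    s-=.7; bot.line_to(arc(0,s)[0],15)
    st=bot.read_state(); f=-(st["contact_force"]-f0)[:2]@t
    if s<22: print(round(s,1),round(f,2),end="; ")
    if f>1.5: break
print(s,st["t"],st["contact_force"]-f0,st["tcp_pos"]-arc(0,s)[0],st["joint_pos"][5])
E
```

```text
0 [480.  21.  81.] [ 0.45484607  0.19307931 -0.59956074  0.         -0.77815628 -0.56829247]
30 [479.  42.  81.] [ 0.49771341  0.19307909 -0.59956103  0.         -0.7781562  -1.13475859]
60 [488.  60.  81.] [ 0.52384413  0.20991954 -0.57650956  0.         -0.78436722 -1.68448808]
90 [505.  72.  81.] [ 0.52670327  0.23776461 -0.53737355  0.         -0.79565816 -2.210946  ]
115 [522.  74.  81.] [ 0.51245428  0.2632563  -0.50046578  0.         -0.80707425 -2.63302932]
5.4 [ 4.29770812e-01  1.25227857e-01 -5.43257605e-01  2.16854725e-04
 -9.01736483e-01 -5.44689174e-01]
21.6 0.69; 20.9 0.23; 20.2 0.08; 19.5 -0.37; 18.8 0.38; 18.1 1.64; 18.100000000000012 10.8 [-0.72999388 -1.56699466 -0.24415882] [-0.18603718 -0.11885106 -0.05509966] -0.5661770663275426
```

```bash
python3 - <<'E'
from h import *
f0=np.load("f0.npy"); th=0.; k=0; pk=0
while k<4:
    th+=1.5
    if th>30*k+21: print("ABORT no click"); break
    p,q,t=arc(th,17.8); bot.line_to(p,15,ori=q)
    f=[]
    for _ in range(3): bot.pause(.015); f.append(-(bot.read_state()["contact_force"]-f0)[:2]@t)
    f=np.mean(f); pk=max(pk,f); print(th,round(f,2),end="; ")
    if f>12: print("ABORT force"); break
    if pk>2.5 and f<0.8 and th>30*k+9: k+=1; pk=0; print("CLICK",k,"t",bot.read_state()["t"])
bot.pause(.3); print(bot.read_state()["t"])
cv2.imwrite("pics/top1.png",cv2.resize(bot.camera("top")[180:345,230:410,::-1],None,fx=3.6,fy=3.6,interpolation=cv2.INTER_CUBIC))
E
```

```text
1.5 2.82; 3.0 4.32; 4.5 4.43; 6.0 5.35; 7.5 4.43; 9.0 3.71; 10.5 2.3; 12.0 0.25; CLICK 1 t 13.2
13.5 0.42; 15.0 0.08; 16.5 0.21; 18.0 0.64; 19.5 0.3; 21.0 0.05; 22.5 0.1; 24.0 0.33; 25.5 -0.07; 27.0 -0.26; 28.5 0.65; 30.0 1.95; 31.5 2.19; 33.0 3.28; 34.5 3.91; 36.0 4.63; 37.5 4.1; 39.0 3.6; 40.5 2.38; 42.0 0.69; CLICK 2 t 19.2
43.5 0.19; 45.0 0.24; 46.5 -0.27; 48.0 0.53; 49.5 0.29; 51.0 -0.06; 52.5 0.28; 54.0 0.64; 55.5 0.39; 57.0 -0.0; 58.5 0.76; 60.0 1.09; 61.5 1.54; 63.0 1.79; 64.5 2.72; 66.0 3.38; 67.5 3.56; 69.0 3.63; 70.5 3.14; 72.0 2.37; 73.5 -0.13; CLICK 3 t 25.5
75.0 0.06; 76.5 0.58; 78.0 0.14; 79.5 0.28; 81.0 0.07; 82.5 0.51; 84.0 0.16; 85.5 -0.21; 87.0 0.32; 88.5 0.4; 90.0 -0.35; 91.5 0.75; 93.0 1.4; 94.5 2.25; 96.0 2.35; 97.5 2.19; 99.0 2.95; 100.5 2.36; 102.0 1.8; 103.5 1.5; 105.0 0.82; 106.5 0.34; CLICK 4 t 32.1
32.4
```

```bash
python3 - <<'E'
from h import *
f0=np.load("f0.npy")
for th in (108,109.5,111):
    p,q,t=arc(th,17.8); bot.line_to(p,15,ori=q); bot.pause(.03)
    print(th,round(-(bot.read_state()["contact_force"]-f0)[:2]@t,2))
bot.line_to(arc(111,28)[0],60)
bot.line_to(arc(111,28,130)[0],150)
bot.move_ptp([535.5,-96,110],down(193)); print(bot.read_state()["t"])
cv2.imwrite("pics/top2.png",cv2.resize(bot.camera("top")[180:345,230:410,::-1],None,fx=3.6,fy=3.6,interpolation=cv2.INTER_CUBIC))
T=tool_pose(); np.save("T2.npy",T); cv2.imwrite("pics/w2.png",bot.camera("wrist")[...,::-1])
i=cv2.imread("pics/w2.png"); j=cv2.imread("pics/top2.png")
cv2.imwrite("pics/c2.png",np.hstack([cv2.resize(i,(400,300)),cv2.resize(j,(400,300))]))
E
```

```text
108 0.57
109.5 0.31
111 0.57
35.0833
```

View pics/c2.png

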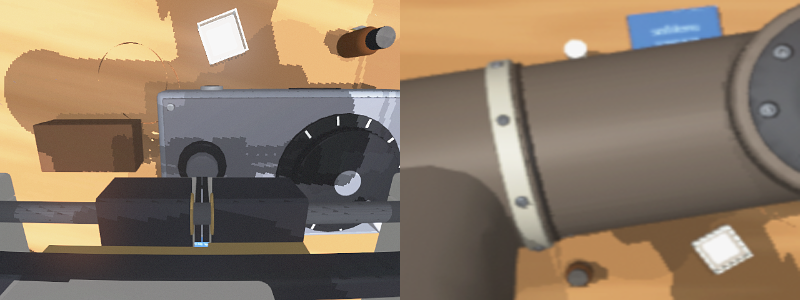

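```bash
python3 - <<'E'
from h import *
i=bot.camera("side")[...,::-1]; cv2.imwrite("pics/s2.png",cv2.resize(i[190:360,250:460],None,fx=3,fy=3,interpolation=cv2.INTER_CUBIC))
c=bot.get_calibration("side")
K=np.array([[c["fx"],0,c["cx"]],[0,c["fy"],c["cy"]],[0,0,1]])
for th in (90,120,150):
  P=np.array([*(arc(th,0)[0][:2]),97,1]); p=c["view"]@P; print(th,(c["cx"]+c["fx"]*p[0]/-p[2]-250)*3,(c["cy"]-c["fy"]*p[1]/-p[2]-190)*3)
E
```

```text
90 240.64505547382697 189.52037957286615
120 219.1809007581275 178.19164404576347
150 214.94485818470486 164.14343184291184
```

View pics/s2.png

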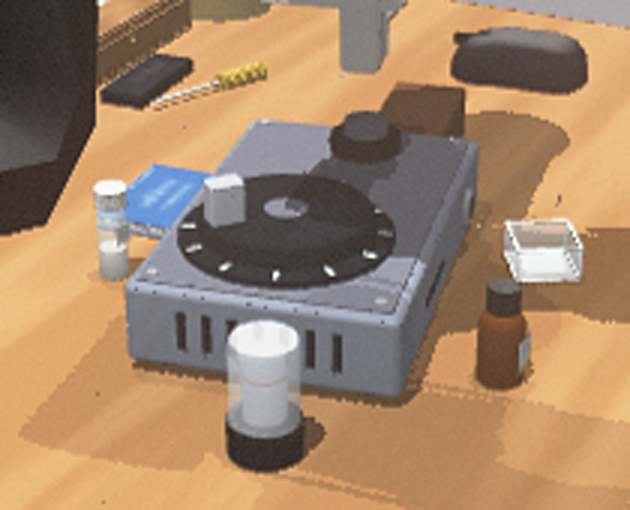

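```bash
python3 - <<'E'
from h import *
c=bot.get_calibration("side"); p=c["view"]@np.array([518,34.2,73,1]); print("D pred",(c["cx"]+c["fx"]*p[0]/-p[2]-250)*3,(c["cy"]-c["fy"]*p[1]/-p[2]-190)*3,"seen 286,207")
bot.line_to([535.5,-96,80],80); bot.pause(.3)
f0=np.mean([(bot.pause(.02),bot.read_state()["contact_force"][2])[1] for _ in range(5)])
z=80.
while z>57:
    z-=.7; bot.line_to([535.5,-96,z],20); bot.pause(.03)
    f=bot.read_state()["contact_force"][2]-f0; print(round(z,1),round(f,2),end="; ")
    if f>9: break
bot.pause(.15); s=bot.read_state(); print(s["t"],s["tcp_pos"],s["contact_force"])
bot.line_to([535.5,-96,100],60); bot.pause(.2); print(bot.read_state()["t"])
E
```

```text
D pred 281.31563732323826 206.5828466104632 seen 286,207
79.3 -0.57; 78.6 -0.01; 77.9 0.15; 77.2 1.72; 76.5 1.81; 75.8 2.53; 75.1 2.68; 74.4 3.72; 73.7 4.08; 73.0 3.6; 72.3 4.12; 71.6 5.03; 70.9 7.2; 70.2 13.82; 40.2583 [535.68087537 -96.01720599  71.1616061 ] [-1.97679435  1.01781156 13.50824077]
41.1083
```

```bash
python3 - <<'E'
from h import *
bot.line_to([535.5,-96,180],150); bot.pause(.3); print(bot.close_job())
E
```

```text
the job is handed in; nothing more can be done
None
```

I pushed the dial four clicks clockwise, feeling each one, and the side camera showed the lug at the fourth stop. I then pressed the button to its hard stop, about 6 mm at up to 14 N, and released it. I handed the job in at about 42 s with the arm clear; the hand-in returned no verdict.

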